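Press a natch home with the bench locking pliers

ROBOT

A 6-joint arm with a two-finger parallel gripper is mounted at the origin on the work surface. World frame = base frame: x ahead of the robot, y to its left, z up, the work surface at z = 0. Lengths are in m, angles in degrees, forces in N, time in s.
With the tool pointing down it reaches from about 0.25 to 0.775 m from the base axis. Payload 8.9 kg.
Tool frame: the origin (TCP) lies midway between the tips of the shut fingers; the grasp point (between the pads) lies robot.grasp_offset behind it (robot.grasp_offset is the distance from the TCP to the grasp point, in m); z points along the fingers, y is the line along which they close (so a half turn about z gives the same grasp; the last joint's range is limited). The gripper opens to 85 mm and grips with 20 to 120 N. Pads are 22 mm wide; open, the fingers measure 114 mm over their backs; the gripper's body (76 mm by 85 mm) begins 54 mm behind the grasp point. The pads swing forward as they close: fully open they stand 13 mm farther back than shut.
Start: joints at [-75.991, 16.656, -8.789, 64.555, 0, 82.019], TCP at [0.197, -0.487, 0.211] pointing down, gripper open.
Joint ranges: [-144.48, 144.48], [-52.06, 99.96], [-74.48, 78.29], [-112.23, 115.85], [-86.99, 84.42], [-180, 180]. Speed limits (degrees/s): [127.2, 127.2, 159.86, 180, 180, 180].

INTERFACE

Orientations are given as a 3x3 rotation matrix whose columns are the frame's x, y, z axes.
In Python, from bench import robot gives the robot as it stands.
- The arm moves only by the tool arm_command, never from a script. Its arguments are lists of equal length, an entry for each row: "offset": the shift along the tool's x, y, z in mm, a list of three; "rotation": the turn, a rotation vector about the tool's x, y, z in rad, a list of three; "gripper": the opening, from 0 (shut) to 1 (fully open). A call has 1 to 5 rows; each row is the pose to reach, as a shift and turn from the pose commanded when the call began, along the tool's axes at that moment; what a row does not reach only later rows make up. A row lasts 1/8 s, in which the tool goes at most 62.5 mm and 10.7 degrees, less where a joint would pass 70% of its speed; a pose out of reach is approached as far as the arm can. A call with a gripper value outside its range is refused whole. The fingers move at their own pace and stop on an object; the grip force is fixed at half the most. Time passes only in rows, so rows that repeat a pose let the fingers close. It gives the time, the measured TCP pose, the force, the opening and the grip force at its end, in the units of the state.
- robot.state(): the state, without advancing time (a new reading comes with each control period).
- robot.read_camera(name): name is "side" or "top" or "wrist"; returns a dict with "img" (420x560x3 uint8, red, green, blue), "range_z" (420x560 float32, m along the optical axis (not along the pixel's ray), 0 where there is no reading), "fx", "fy", "cx", "cy" (pixels), "cam_to_world" (4x4, takes a point from camera to world coordinates). Camera axes: x right, y down, z forward; pixel columns grow to the right and rows downward; lengths in m; the calibration is good to about 2 mm. A picture is of the moment at which its call begins.
- robot.close_job(): hands the job in; it is judged then, once.
Trained networks look in the newest picture that a camera, given by its name, has taken for a name from the list of things; names that differ only in an ending like _2 or _b are one class to them, and where a whole thing is asked for, a point or a joint stands for the part that bears it (a point fixed in the world has none). Each returns a list of dicts, best first, with "p" (0 to 1); they miss things now and then, are a little off and sometimes report something else, mostly with a low value. They report only what shows in the picture. A call takes as long as a camera call. They do not tell look-alikes from the thing itself.
- robot.search_frame(camera, target): "uv" ([column, row] in pixels, amid what is visible of it).
- robot.outline_of(camera, target): "mask" (420x560 bool, what is visible of it) and "uv" ([column, row] in pixels, amid what is visible of it).
The state is a dict: "clock": time; "joints": joint angles; "qvel": joint speeds; "tau": joint torques, N m; "position": TCP position; "ee_rot": TCP orientation; "ft_force": force on the tool from outside, world axes, zero at the start; "moment": the same for the moment, N m; "finger_gap": opening from 0.0 (shut) to 1.0 (fully open); "finger_force": force on a finger pad.
Only numpy, scipy, OpenCV 4.12 (cv2) and the standard library are available. Lean on these libraries where they do the work, as an engineer would, in place of code of your own. Each camera call takes 0.05 s, during which the arm holds its last target. There are 200 camera calls.

TASK

Gently slide the plaster mould piece along the bed until it rests against the end stop under the jaw, then push the pliers' handle down over centre until it stays locked by itself, pressing the plastic natch fully home. Take the hand away, then push down the release lever so that the pliers spring open, and leave the mould piece where it lies against the stop. Use no more force than needed (under 20 N on the plaster, under 40 N on the pliers) and leave everything else on the bench alone.

Things in the scene. Friction and masses are not known exactly. Their poses are not given: they have to be found in the camera images.
- clamp: Steel locking pliers on an aluminium base plate fixed to the bench (360 x 76 mm, 10 mm thick; its top is the bed). Origin on the bench surface under the jaw's pivot; x runs along the plate from the loading end (-x; the bed reaches x = -200 mm) to the handle end (+x); z up. Steel cheeks, 100 mm high, stand at x = -23 to 69 mm. The jaw's sprung rubber foot (36 mm along x, 16 mm wide) comes down with its centre at x = -68 mm.
- clamp_bed (a point): Point on the bed's centre line, on its top (10 mm above the bench), at clamp x = -85 mm, midway along two 10 mm high guides, 80 mm long, 43 mm apart. The mould piece slides between them along clamp +x to the end stop: a dark steel disc 24 mm across, 27 mm above the bench, on a screw, its face set somewhere between clamp x = -38 and -58 mm (not measured: feel for it). The stop does not give.
- block: Loose white plaster mould piece, 90 x 40 x 30 mm, about 200 g, on the bed between the guides, about 30 to 70 mm short of the stop. Origin at the centre of its underside; x along its 90 mm length, towards the stop. It chips if pushed with more than 20 N.
- block_near_end (a point): Middle of the mould piece's end face away from the jaw (the face to push on), 15 mm above its underside.
- block_far_end (a point): The mould piece's end face that goes against the stop, on its centre line, 17 mm above its underside.
- natch (a joint): Natch: white plastic locating knob, 12 mm across, pressed into the mould piece's top 20 mm from the far end. Value in m: 0 standing 8 mm proud, 0.005 fully home (3 mm proud). It moves stiffly (about 20 N, too stiff to be done by hand) and stays where it is left.
- handle (a joint): Moving handle: steel bar 18 mm wide, 14 mm thick, 102 mm from pivot to free end, towards clamp +x; pivot at clamp x = 55, z = 92 mm. Rad: 0 sprung open (end raised 0.8 rad above level), 0.8 locked on a rigid rest (level, top 99 mm above the bench). Pushing down at the end takes up to 18 N with the natch under the jaw, most near 0.4, none at dead centre (0.68); past it, it snaps down and stays; short of it, it springs open.
- handle_end (a point): On the handle's upper face, on its centre line, 90 mm from the pivot and 12 mm short of the free end (place to push).
- release (a joint): Release lever: dark steel rocker pivoted behind the handle at 127 mm in +x and 68 mm above the clamp's origin. Value in rad: 0 at rest, up to 0.42 (rigid limit) with its pad pushed down. From about 0.15 its nose has kicked the locked handle up past dead centre and the handle flies open. It takes up to 12 N and springs back.
- release_pad (a point): Centre of the upper face of the release lever's pad (36 x 34 mm, level at rest, 63 mm above the bench, 80 mm from the lever's pivot, beyond the handle's free end). It sinks about 32 mm in full travel.
- mug_a: bystander: white mug, 80 mm across, 88 mm high; origin under its centre
- mug_b: bystander: white mug, 80 mm across, 88 mm high; origin under its centre
- slip_jar: bystander: grey jar, 60 mm across, 75 mm high; origin under its centre
- paint_pot_a: bystander: shallow paint pot, 58 mm across, 20 mm high; origin under its centre
- paint_pot_b: bystander: shallow paint pot, 58 mm across, 20 mm high; origin under its centre
- brush: bystander: brush, 180 mm long, lying on the bench
- spare_mould: bystander: small plaster mould piece, 60 x 45 x 28 mm, on the bench (not the one to press); origin under its centre
There are look-alikes about, which are no part of the job. What is shaped like the block but red is not meant.

How it is judged:
By the outcome, as a careful person would: the job done as asked, in the order asked, and still so for the second after the job is handed in, with the robot touching nothing.
It also fails if it takes over 54 s, if anything falls off the work surface, if the arm or the gripper's body presses on something with over 40 N, if the wrist force passes 120 N, or if a joint passes its speed limit or range.

## Working session

There is one attempt and no reset: what is moved stays moved. The work goes in short steps, Python scripts to look and compute and a tool call to move; the robot and the scene stay as the last step left them, time stands still between calls to the robot, and variables do not carry over. Pictures are saved under pics/ and viewed, at most 10 in all, crops included, and the job is handed in when it is done.

Besides the shell and the picture viewer there is one more tool, called after ">>>" by a JSON object that holds its "op" and its "data". arm_command: Moves the arm, as the interface text tells. Its arguments: {"type":"object","properties":{"offset":{"type":"array"},"rotation":{"type":"array"},"gripper":{"type":"array"}},"required":["offset","rotation","gripper"]}

```bash
mkdir -p pics
cat > h.py <<'E'
import numpy as np,cv2
from bench import robot
def cloud(c):
    z=c["range_z"];v,u=np.mgrid[:z.shape[0],:z.shape[1]]
    P=np.stack([(u-c["cx"])/c["fx"]*z,(v-c["cy"])/c["fy"]*z,z,np.ones_like(z)],-1)@c["cam_to_world"].T
    P=P[...,:3].copy();P[z==0]=np.nan;return P
def save(n,im): cv2.imwrite("pics/"+n,cv2.cvtColor(im,cv2.COLOR_RGB2BGR))
E
python3 - <<'E'
from h import *
s=robot.state();print(s["position"],s["ee_rot"],s["clock"])
for n in("top","side"):
    c=robot.read_camera(n);save(n+"1.png",c["img"]);P=cloud(c);np.save(n+".npy",P)
    np.save(n+"i.npy",c["img"])
    for t in("clamp","block","block_near_end","block_far_end","clamp_bed","handle","handle_end","release_pad","natch"):
        for d in robot.search_frame(n,t)[:3]:
            u,v=np.round(d["uv"]).astype(int);print(n,t,round(d["p"],2),(u,v),np.round(P[v,u],3))
E
```

```text
[ 0.19646409 -0.48634127  0.21000917] [[ 9.27262044e-01  3.74412871e-01 -3.21971750e-04]
 [ 3.74412958e-01 -9.27261121e-01  1.32293712e-03]
 [ 1.96772798e-04 -1.34725977e-03 -9.99999073e-01]] 0.0
top clamp 0.88 (np.int64(243), np.int64(260)) [0.493 0.024 0.045]
top clamp 0.69 (np.int64(156), np.int64(260)) [0.509 0.205 0.063]
top block 0.96 (np.int64(423), np.int64(224)) [ 0.536 -0.378  0.031]
top block 0.7 (np.int64(327), np.int64(160)) [ 0.704 -0.184  0.029]
top block 0.68 (np.int64(377), np.int64(282)) [ 0.42  -0.259  0.029]
top block_near_end 0.97 (np.int64(311), np.int64(254)) [ 0.492 -0.123  0.04 ]
top block_near_end 0.88 (np.int64(376), np.int64(282)) [ 0.42  -0.256  0.029]
top block_near_end 0.88 (np.int64(326), np.int64(158)) [ 0.709 -0.182  0.029]
top block_far_end 0.86 (np.int64(314), np.int64(253)) [ 0.494 -0.129  0.04 ]
top block_far_end 0.73 (np.int64(417), np.int64(226)) [ 0.532 -0.364  0.031]
top block_far_end 0.66 (np.int64(378), np.int64(283)) [ 0.418 -0.261  0.029]
top clamp_bed 0.79 (np.int64(242), np.int64(258)) [0.498 0.026 0.044]
top clamp_bed 0.36 (np.int64(20
[... 927 characters left out ...]
nt64(204)) [ 0.414 -0.246  0.031]
side block_near_end 0.59 (np.int64(242), np.int64(190)) [ 0.696 -0.169  0.031]
side block_far_end 0.9 (np.int64(334), np.int64(163)) [ 0.522 -0.348  0.04 ]
side block_far_end 0.86 (np.int64(366), np.int64(204)) [ 0.41  -0.247  0.032]
side block_far_end 0.82 (np.int64(316), np.int64(226)) [ 0.492 -0.123  0.043]
side clamp_bed 0.79 (np.int64(281), np.int64(295)) [0.495 0.072 0.042]
side handle 0.57 (np.int64(278), np.int64(280)) [0.49  0.106 0.14 ]
side handle_end 0.7 (np.int64(284), np.int64(294)) [0.491 0.066 0.039]
side handle_end 0.59 (np.int64(277), np.int64(280)) [0.491 0.109 0.143]
side release_pad 0.82 (np.int64(252), np.int64(348)) [0.495 0.203 0.065]
```

View pics/top1.png

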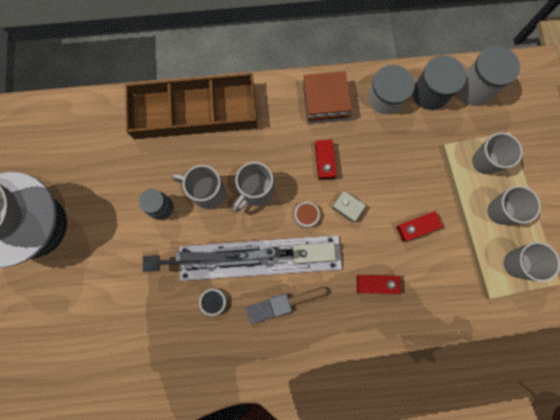

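View pics/side1.png

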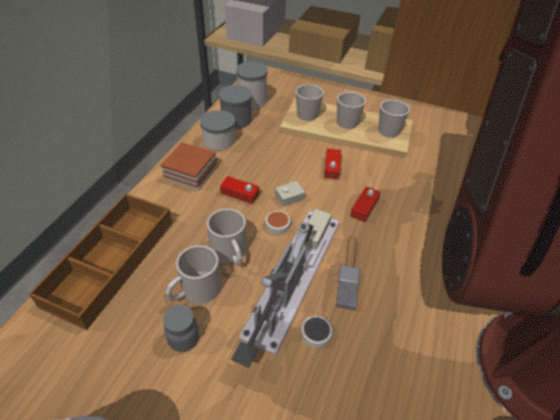

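Run:
```python
from h import *
for n in("top","side"):
    P=np.load(n+".npy");I=np.load(n+"i.npy").astype(int)
    R=(abs(P[...,0]-.495)<.06)&(P[...,1]>-.26)&(P[...,1]<.27)
    # block top
    m=R&(abs(P[...,2]-.040)<.004)&(P[...,1]<-.05)&(I.min(-1)>150)
    q=P[m];print(n,"block",m.sum(),np.percentile(q,[2,50,98],axis=0).round(4).tolist())
    print(cv2.minAreaRect((q[:,:2]*1000).astype(np.float32)))
    m=R&(abs(P[...,2]-.010)<.003)
    q=P[m];print("bed",m.sum(),np.percentile(q,[.5,50,99.5],axis=0).round(4).tolist());print(cv2.minAreaRect((q[:,:2]*1000).astype(np.float32)))
    m=R&(abs(P[...,2]-.064)<.006)&(P[...,1]>.15);q=P[m];print("pad",m.sum(),np.percentile(q,[2,50,98],axis=0).round(4).tolist())
    m=R&(P[...,2]>.108)&(P[...,1]>.03);q=P[m];print("handle",m.sum(),np.percentile(q,[2,50,98],axis=0).round(4).tolist())
    for y in np.arange(-.26,.27,.01):
        k=R&(abs(P[...,1]-y)<.005)
        if k.sum(): 
            t=P[k];h=np.percentile(t[:,2],99);a=t[t[:,2]>h-.004]
            print(round(y,3),"ztop%.3f x %.3f..%.3f"%(h,a[:,0].min(),a[:,0].max()),end="; ")
    print()
```

```text
top block 521 [[0.4792, -0.1697, 0.0374], [0.497, -0.1362, 0.0402], [0.5155, -0.0913, 0.043]]
((497.3847351074219, -128.5665740966797), (86.1100845336914, 37.70973587036133), 89.08696746826172)
bed 2509 [[0.4587, -0.1894, 0.0071], [0.4832, -0.0089, 0.01], [0.5397, 0.1681, 0.0129]]
((486.0683288574219, -26.1864013671875), (391.67291259765625, 102.10625457763672), 88.65873718261719)
pad 355 [[0.4884, 0.162, 0.0602], [0.5037, 0.2099, 0.0632], [0.5208, 0.2321, 0.069]]
handle 384 [[0.4933, 0.073, 0.1101], [0.5011, 0.106, 0.1435], [0.5108, 0.1353, 0.1679]]
-0.26 ztop0.029 x 0.435..0.437; -0.25 ztop0.030 x 0.435..0.438; -0.24 ztop0.030 x 0.436..0.439; -0.23 ztop0.031 x 0.435..0.440; -0.22 ztop0.030 x 0.436..0.440; -0.21 ztop0.004 x 0.436..0.555; -0.2 ztop0.004 x 0.435..0.555; -0.19 ztop0.012 x 0.458..0.532; -0.18 ztop0.013 x 0.458..0.533; -0.17 ztop0.043 x 0.477..0.514; -0.16 ztop0.042 x 0.476..0.515; -0.15 ztop0.043 x 0.477..0.516; -0.14 ztop0.042 x 0.477..0.515; -0.13 ztop0.043 x 0.477..0.516; -0.12 ztop0.043 x 0.477..0.516; -0.11 ztop0.048 x 0.493..0.504; -0.1 ztop0.047 x 0.492..0.502; -
[... 2646 characters left out ...]
.102 x 0.481..0.515; 0.05 ztop0.102 x 0.481..0.516; 0.06 ztop0.103 x 0.479..0.518; 0.07 ztop0.110 x 0.491..0.501; 0.08 ztop0.121 x 0.491..0.506; 0.09 ztop0.131 x 0.491..0.504; 0.1 ztop0.142 x 0.491..0.503; 0.11 ztop0.152 x 0.491..0.502; 0.12 ztop0.164 x 0.492..0.505; 0.13 ztop0.170 x 0.491..0.508; 0.14 ztop0.167 x 0.493..0.507; 0.15 ztop0.074 x 0.483..0.515; 0.16 ztop0.072 x 0.496..0.505; 0.17 ztop0.070 x 0.497..0.505; 0.18 ztop0.070 x 0.497..0.506; 0.19 ztop0.068 x 0.497..0.506; 0.2 ztop0.067 x 0.487..0.519; 0.21 ztop0.065 x 0.485..0.519; 0.22 ztop0.066 x 0.486..0.519; 0.23 ztop0.065 x 0.486..0.519; 0.24 ztop0.004 x 0.435..0.555; 0.25 ztop0.004 x 0.436..0.554; 0.26 ztop0.003 x 0.435..0.554;
```

The top view shows the steel pliers on their plate. The white block with its natch is on the bed at (316,254). Look-alikes are red blocks at (326,159), (420,226) and (379,284), and the small white-grey spare mould at (349,207). Only the one at (316,254) is white plaster, on the bed and between the guides. The side view agrees: block at (317,226), release pad at (245,350). I'll confirm in an enlarged crop.

Run:
```python
from h import *
I=np.load("topi.npy");J=np.load("sidei.npy")
save("crop.png",np.hstack([cv2.resize(I[225:285,275:355],(400,300),interpolation=3),cv2.resize(J[195:270,270:370],(400,300),interpolation=3)]))
print(robot.grasp_offset)
```

```text
0.0187
```

View pics/crop.png

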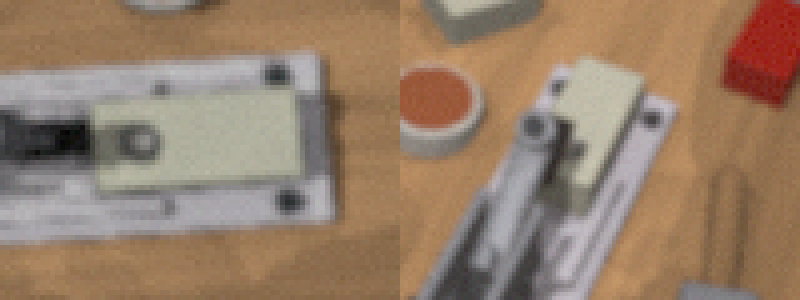

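>>> {"op": "arm_command", "data": {"offset": [[54,-20,5],[108,-41,10],[162,-61,15],[216,-82,20],[270,-102,25]], "rotation": [[0,0,-0.17],[0,0,-0.34],[0,0,-0.5],[0,0,-0.67],[0,0,-0.83]], "gripper": [0,0,0,0,0]}}

```text
clock: 1.62
position: [0.41, -0.2898, 0.1857]
ee_rot: [[0.345, 0.939, 0.0], [0.939, -0.345, -0.0], [-0.0, 0.001, -1.0]]
ft_force: [1.2, -1.3, -0.9]
finger_gap: -0.002
finger_force: 0.0
```

The enlarged crop shows the white plaster piece on the bed between the guides, natch at about (138,143). Its near end is free, at about (300,135). Moving in behind it.

>>> {"op": "arm_command", "data": {"offset": [[35,17,20],[70,34,40],[102,51,66],[102,51,115],[102,51,166]], "rotation": [[0,0,-0.11],[0,0,-0.22],[0,0,-0.33],[0,0,-0.33],[0,0,-0.33]], "gripper": [0,0,0,0,0]}}

```text
clock: 2.25
position: [0.493, -0.2131, 0.0186]
ee_rot: [[0.026, 1.0, 0.001], [1.0, -0.026, -0.001], [-0.001, 0.001, -1.0]]
ft_force: [-0.3, -0.4, 1.0]
finger_gap: 0.002
finger_force: 0.0
```

Run:
```python
from h import *
s=robot.state();print(s["position"],s["ee_rot"].tolist() if hasattr(s["ee_rot"],"tolist") else s["ee_rot"],s["ft_force"],s["clock"])
for n in("top","side"):
    c=robot.read_camera(n);save(n+"2.png",c["img"][150:320,180:420]);P=cloud(c)
    R=(abs(P[...,0]-.495)<.03)&(abs(P[...,1]+.12)<.08)&(abs(P[...,2]-.04)<.004)&(c["img"].min(-1)>140)
    q=P[R];print(n,len(q),np.percentile(q,[1,99],axis=0).round(4).tolist())
```

```text
[ 0.49301442 -0.21312483  0.0186134 ] [[0.025734497907649253, 0.9996679308604426, 0.0013280160551684898], [0.9996684997214081, -0.02573341547398607, -0.0008258285488838568], [-0.0007913799278044026, 0.0013488281005395492, -0.9999987771895349]] [-0.26562498 -0.4317828   1.0031729 ] 2.25
top 658 [[0.477, -0.1724, 0.0368], [0.5163, -0.0862, 0.0433]]
side 351 [[0.475, -0.1738, 0.0378], [0.5121, -0.0854, 0.0436]]
```

>>> {"op": "arm_command", "data": {"offset": [[10,0,0],[20,0,0],[25,0,0],[28,0,0],[31,0,0]], "rotation": [[0,0,0],[0,0,0],[0,0,0],[0,0,0],[0,0,0]], "gripper": [0,0,0,0,0]}}

```text
clock: 2.98
position: [0.4932, -0.1823, 0.02]
ee_rot: [[0.027, 1.0, 0.001], [1.0, -0.027, -0.0], [-0.0, 0.001, -1.0]]
ft_force: [0.0, 0.4, 0.8]
finger_gap: 0.003
finger_force: 0.0
```

>>> {"op": "arm_command", "data": {"offset": [[4,0,0],[8,0,0],[12,0,0],[16,0,0],[20,0,0]], "rotation": [[0,0,0],[0,0,0],[0,0,0],[0,0,0],[0,0,0]], "gripper": [0,0,0,0,0]}}

```text
clock: 3.6
position: [0.4936, -0.1621, 0.0196]
ee_rot: [[0.027, 1.0, 0.0], [1.0, -0.027, 0.0], [0.0, 0.0, -1.0]]
ft_force: [0.4, 0.6, 0.4]
finger_gap: -0.001
finger_force: 0.0
```

>>> {"op": "arm_command", "data": {"offset": [[2,0,0],[4,0,0],[6,0,0],[8,0,0],[9,0,0]], "rotation": [[0,0,0],[0,0,0],[0,0,0],[0,0,0],[0,0,0]], "gripper": [0,0,0,0,0]}}

```text
clock: 4.22
position: [0.4938, -0.1533, 0.0196]
ee_rot: [[0.027, 1.0, -0.0], [1.0, -0.027, 0.0], [0.0, -0.0, -1.0]]
ft_force: [-0.4, 0.5, 0.7]
finger_gap: 0.002
finger_force: 0.0
```

Run:
```python
from h import *
s=robot.state();print(s["position"],s["ft_force"],s["clock"])
for n in("top","side"):
    c=robot.read_camera(n);save(n+"3.png",c["img"][150:320,180:420]);P=cloud(c)
    R=(abs(P[...,0]-.495)<.03)&(abs(P[...,1]+.1)<.08)&(abs(P[...,2]-.04)<.004)&(c["img"].min(-1)>140)
    q=P[R];print(n,len(q),np.percentile(q,[1,99],axis=0).round(4).tolist() if len(q) else 0)
```

```text
[ 0.49379149 -0.15329288  0.01960291] [-0.40137216  0.531029    0.65747427] 4.225
top 118 [[0.4782, -0.1184, 0.0371], [0.5168, -0.0847, 0.0427]]
side 227 [[0.4759, -0.1638, 0.0381], [0.512, -0.0843, 0.0434]]
```

Run:
```python
from h import *
a=cv2.imread("pics/side3.png");b=cv2.imread("pics/top3.png")
cv2.imwrite("pics/both3.png",np.vstack([cv2.resize(a[20:120,80:210],(390,300))]+[cv2.resize(b[50:150,80:210],(390,300))]))
```

```text
(no output)
```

View pics/both3.png

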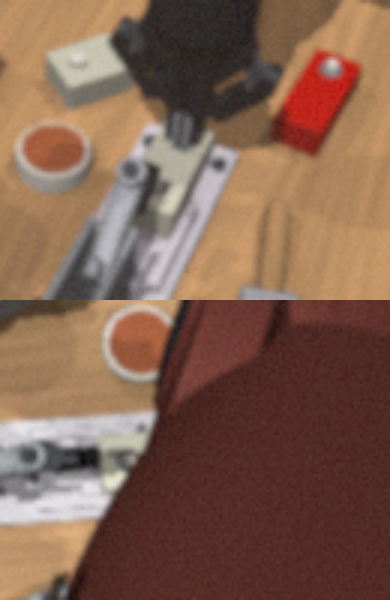

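Run:
```python
from h import *
c=robot.read_camera("side");P=cloud(c)
for y in np.arange(-.19,-.06,.006):
    k=(abs(P[...,0]-.495)<.024)&(abs(P[...,1]-y)<.003)&(P[...,2]>.005)&(P[...,2]<.12)
    if k.sum(): print(round(y,3),k.sum(),np.round(np.percentile(P[k][:,2],[5,50,95]),3),np.round([P[k][:,0].min(),P[k][:,0].max()],3))
```

```text
-0.19 1 [0.012 0.012 0.012] [0.475 0.475]
-0.184 3 [0.011 0.011 0.012] [0.472 0.474]
-0.178 1 [0.014 0.014 0.014] [0.472 0.472]
-0.172 12 [0.01  0.039 0.042] [0.472 0.519]
-0.166 18 [0.011 0.039 0.093] [0.471 0.519]
-0.16 42 [0.02  0.088 0.1  ] [0.471 0.519]
-0.154 45 [0.022 0.07  0.098] [0.471 0.518]
-0.148 136 [0.039 0.065 0.103] [0.471 0.516]
-0.142 214 [0.04  0.08  0.109] [0.471 0.519]
-0.136 90 [0.022 0.107 0.118] [0.471 0.513]
-0.13 42 [0.016 0.04  0.043] [0.471 0.513]
-0.124 39 [0.012 0.041 0.043] [0.473 0.511]
-0.118 21 [0.025 0.041 0.043] [0.474 0.496]
-0.112 21 [0.023 0.04  0.043] [0.472 0.491]
-0.106 28 [0.02  0.041 0.049] [0.473 0.494]
-0.1 35 [0.019 0.042 0.049] [0.471 0.494]
-0.094 28 [0.021 0.04  0.043] [0.471 0.494]
-0.088 81 [0.012 0.026 0.041] [0.471 0.504]
-0.082 76 [0.01  0.02  0.056] [0.472 0.504]
-0.076 34 [0.009 0.012 0.092] [0.472 0.496]
-0.07 33 [0.01  0.012 0.088] [0.472 0.494]
-0.064 30 [0.009 0.012 0.084] [0.472 0.492]
```

Run:
```python
from h import *
c=robot.read_camera("side");P=cloud(c);w=robot.read_camera("wrist")
save("c4.png",np.hstack([cv2.resize(c["img"][185:260,275:365],(432,360),interpolation=3),cv2.resize(w["img"],(360,360))]))
for v in range(205,245,2):
    print(v,[(u,)+tuple(np.round(P[v,u,:]*1000).astype(int).tolist()) for u in(308,312,316,320,324,328)])
```

```text
205 [(308, 542, -219, -1), (312, 532, -221, 1), (316, 503, -143, 86), (320, 495, -145, 87), (324, 485, -141, 95), (328, 477, -141, 98)]
207 [(308, 540, -212, -1), (312, 530, -213, 2), (316, 504, -146, 76), (320, 495, -149, 77), (324, 486, -145, 85), (328, 478, -147, 86)]
209 [(308, 537, -205, 0), (312, 528, -208, 1), (316, 503, -147, 70), (320, 494, -145, 75), (324, 484, -141, 83), (328, 477, -146, 82)]
211 [(308, 535, -200, -2), (312, 525, -199, 4), (316, 503, -148, 62), (320, 493, -145, 69), (324, 485, -147, 71), (328, 478, -155, 67)]
213 [(308, 530, -184, 9), (312, 521, -185, 12), (316, 502, -147, 57), (320, 492, -144, 64), (324, 485, -149, 62), (328, 478, -160, 55)]
215 [(308, 527, -176, 11), (312, 511, -151, 42), (316, 501, -147, 50), (320, 491, -142, 60), (324, 484, -148, 58), (328, 479, -168, 40)]
217 [(308, 524, -166, 15), (312, 510, -147, 41), (316, 501, -150, 41), (320, 491, -145, 51), (324, 483, -147, 52), (328, 477, -161, 41)]
219 [(308, 523, -164, 12), (312, 507, -139, 43), (316, 499, -144, 42), (320, 490, -143, 47), (324, 483, -153, 40), (328, 475, -154, 42)]
221 [(308,
[... 911 characters left out ...]
-132, 19), (328, 467, -141, 13)]
235 [(308, 491, -61, 79), (312, 492, -96, 42), (316, 483, -97, 44), (320, 476, -102, 43), (324, 473, -130, 14), (328, 465, -137, 10)]
237 [(308, 489, -55, 80), (312, 490, -93, 39), (316, 482, -94, 41), (320, 474, -99, 40), (324, 471, -127, 11), (328, 463, -129, 13)]
239 [(308, 489, -54, 75), (312, 488, -87, 39), (316, 480, -88, 42), (320, 474, -101, 31), (324, 468, -113, 21), (328, 461, -122, 15)]
241 [(308, 488, -53, 70), (312, 487, -84, 36), (316, 478, -85, 40), (320, 474, -105, 20), (324, 466, -107, 21), (328, 459, -119, 12)]
243 [(308, 495, -84, 25), (312, 487, -85, 29), (316, 478, -84, 34), (320, 472, -97, 23), (324, 465, -105, 18), (328, 457, -113, 12)]
```

View pics/c4.png

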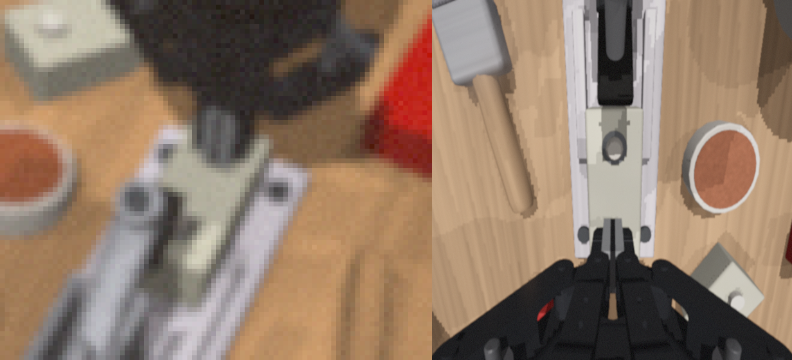

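The side crop shows the shut fingers at (215,140) overlapping the block's top near its near end. The block hasn't moved, although the TCP reads z = 0.02. I'll lift and check where the fingertips really are.

>>> {"op": "arm_command", "data": {"offset": [[0,0,-20],[0,0,-60],[0,0,-60]], "rotation": [[0,0,0],[0,0,0],[0,0,0]], "gripper": [0,0,0]}}

```text
clock: 4.85
position: [0.4958, -0.1544, 0.0822]
ee_rot: [[0.027, 1.0, 0.005], [1.0, -0.027, -0.002], [-0.002, 0.005, -1.0]]
ft_force: [0.7, -0.3, -0.5]
finger_gap: 0.001
finger_force: 0.0
```

Run:
```python
from h import *
s=robot.state();print(s["position"],s["clock"],s["finger_gap"])
c=robot.read_camera("side");P=cloud(c);w=robot.read_camera("wrist")
save("c5.png",np.hstack([cv2.resize(c["img"][175:265,265:373],(432,360),interpolation=3),cv2.resize(w["img"],(360,360))]))
for y in np.arange(-.19,-.08,.004):
    k=(abs(P[...,0]-.495)<.024)&(abs(P[...,1]-y)<.002)&(P[...,2]>.055)
    b=(abs(P[...,0]-.495)<.024)&(abs(P[...,1]-y)<.002)&(abs(P[...,2]-.04)<.004)
    print(round(y,3),b.sum(),k.sum(),k.sum() and np.round(np.sort(P[k][:,2])[:4],3))
```

```text
[ 0.49583239 -0.15441479  0.08216474] 4.85 0.0008093092368688517
-0.19 0 0 0
-0.186 0 0 0
-0.182 0 0 0
-0.178 0 0 0
-0.174 13 0 0
-0.17 18 0 0
-0.166 28 3 [0.152 0.155 0.16 ]
-0.162 21 16 [0.122 0.152 0.154 0.154]
-0.158 20 18 [0.118 0.127 0.131 0.132]
-0.154 23 19 [0.117 0.124 0.14  0.141]
-0.15 22 74 [0.105 0.109 0.111 0.111]
-0.146 23 205 [0.107 0.107 0.107 0.107]
-0.142 27 224 [0.108 0.111 0.111 0.112]
-0.138 21 173 [0.168 0.168 0.168 0.169]
-0.134 27 77 [0.172 0.181 0.184 0.191]
-0.13 22 75 [0.239 0.244 0.246 0.251]
-0.126 27 223 [0.233 0.233 0.233 0.235]
-0.122 13 567 [0.231 0.233 0.233 0.234]
-0.118 13 1171 [0.233 0.233 0.233 0.233]
-0.114 13 743 [0.239 0.24  0.248 0.249]
-0.11 5 247 [0.319 0.332 0.378 0.382]
-0.106 15 221 [0.396 0.397 0.398 0.398]
-0.102 12 237 [0.401 0.402 0.403 0.403]
-0.098 17 360 [0.405 0.405 0.407 0.407]
-0.094 12 274 [0.412 0.413 0.414 0.415]
-0.09 13 139 [0.421 0.423 0.423 0.423]
-0.086 19 7 [0.521 0.525 0.532 0.533]
-0.082 3 0 0
```

View pics/c5.png

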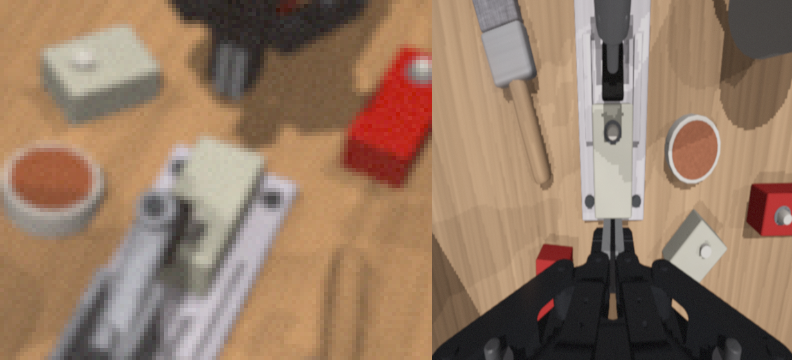

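The shut fingertips actually end about 23 mm higher than the reported TCP, so they passed just over the block. That fits the near-zero forces. I'll back off, go lower with this offset allowed for, and check.

>>> {"op": "arm_command", "data": {"offset": [[-30,0,0],[-61,0,0],[-61,0,40],[-61,0,65],[-61,0,80]], "rotation": [[0,0,0],[0,0,0],[0,0,0],[0,0,0],[0,0,0]], "gripper": [0,0,0,0,0]}}

```text
clock: 5.58
position: [0.4907, -0.2136, -0.0026]
ee_rot: [[0.027, 1.0, -0.003], [1.0, -0.027, 0.002], [0.002, -0.003, -1.0]]
ft_force: [-0.3, -0.3, -0.1]
finger_gap: 0.003
finger_force: 0.0
```

Run:
```python
from h import *
s=robot.state();print(s["position"],s["clock"],s["ft_force"])
c=robot.read_camera("side");P=cloud(c);I=c["img"]
k=(abs(P[...,0]-.495)<.02)&(abs(P[...,1]+.2)<.03)&(P[...,2]<.12)&(P[...,2]>.012)
v,u=np.where(k);
for r in range(v.min(),v.max()+1): 
    uu=u[v==r]; 
    if len(uu): print(r,uu.min(),uu.max(),np.round(np.median(P[r,uu],axis=0),3))
w=robot.read_camera("wrist");W=cloud(w)
k=(abs(W[...,0]-.495)<.02)&(abs(W[...,1]+.213)<.03)&(W[...,2]>.005)
print("wrist",k.sum(),np.percentile(W[k],[0,2,10],axis=0).round(3).tolist())
```

```text
[ 0.49068205 -0.21360824 -0.0026091 ] 5.575 [-0.25083721 -0.28917351 -0.09261651]
175 322 323 [ 0.513 -0.206  0.118]
176 322 323 [ 0.513 -0.206  0.115]
177 322 330 [ 0.511 -0.204  0.113]
178 322 333 [ 0.495 -0.205  0.119]
179 322 335 [ 0.497 -0.204  0.117]
180 322 335 [ 0.497 -0.201  0.115]
181 323 335 [ 0.496 -0.2    0.111]
182 323 337 [ 0.494 -0.198  0.108]
183 323 337 [ 0.493 -0.199  0.106]
184 323 337 [ 0.493 -0.198  0.103]
185 322 337 [ 0.494 -0.2    0.1  ]
186 322 337 [ 0.494 -0.199  0.096]
187 320 337 [ 0.495 -0.201  0.091]
188 320 336 [ 0.495 -0.199  0.09 ]
189 320 336 [ 0.495 -0.199  0.086]
190 320 336 [ 0.494 -0.202  0.079]
191 320 336 [ 0.495 -0.203  0.077]
192 319 336 [ 0.497 -0.203  0.073]
193 320 335 [ 0.493 -0.204  0.07 ]
194 324 336 [ 0.491 -0.203  0.07 ]
195 325 336 [ 0.49  -0.203  0.068]
196 325 335 [ 0.491 -0.203  0.065]
197 325 335 [ 0.489 -0.204  0.06 ]
198 325 336 [ 0.487 -0.204  0.058]
199 325 336 [ 0.486 -0.204  0.055]
200 324 335 [ 0.488 -0.205  0.052]
201 324 336 [ 0.487 -0.206  0.048]
202 324 335 [ 0.488 -0.205  0.045]
203 324 335 [ 0.488 -0.206  0.041]
204 324 334 [ 0.488 -0.204  0.038]
205 324 335 [ 0.487 -0.206  0.035]
206 326 334 [ 0.485 -0.207  0.032]
207 326 334 [ 0.485 -0.204  0.029]
208 326 333 [ 0.487 -0.204  0.026]
209 315 331 [ 0.486 -0.204  0.023]
210 315 319 [ 0.507 -0.172  0.041]
211 319 322 [ 0.499 -0.173  0.04 ]
212 320 325 [ 0.491 -0.173  0.04 ]
213 324 328 [ 0.485 -0.172  0.04 ]
214 328 330 [ 0.478 -0.172  0.041]
wrist 20539 [[0.475, -0.226, 0.008], [0.476, -0.218, 0.01], [0.479, -0.206, 0.041]]
```

>>> {"op": "arm_command", "data": {"offset": [[10,3,0],[20,3,0],[27,3,0],[30,3,0],[33,3,0]], "rotation": [[0,0,0],[0,0,0],[0,0,0],[0,0,0],[0,0,0]], "gripper": [0,0,0,0,0]}}

```text
clock: 6.3
position: [0.4965, -0.1818, 0.0]
ee_rot: [[0.027, 1.0, 0.001], [1.0, -0.027, -0.001], [-0.001, 0.001, -1.0]]
ft_force: [-0.9, -3.4, 1.3]
finger_gap: 0.005
finger_force: 1.1
```

>>> {"op": "arm_command", "data": {"offset": [[3,0,0],[6,0,0],[9,0,0],[12,0,0],[15,0,0]], "rotation": [[0,0,0],[0,0,0],[0,0,0],[0,0,0],[0,0,0]], "gripper": [0,0,0,0,0]}}

```text
clock: 6.92
position: [0.4964, -0.1663, -0.0004]
ee_rot: [[0.027, 1.0, -0.0], [1.0, -0.027, 0.0], [0.0, -0.0, -1.0]]
ft_force: [0.5, -2.0, 1.9]
finger_gap: 0.002
finger_force: 1.1
```

Run:
```python
from h import *
s=robot.state();print(s["position"],s["clock"],s["ft_force"])
for n in("top","side"):
    c=robot.read_camera(n);P=cloud(c)
    R=(abs(P[...,0]-.495)<.03)&(abs(P[...,1]+.1)<.08)&(abs(P[...,2]-.04)<.004)&(c["img"].min(-1)>140)
    q=P[R];print(n,len(q),np.percentile(q,[1,99],axis=0).round(4).tolist() if len(q) else 0)
```

```text
[ 4.96412313e-01 -1.66287721e-01 -4.19740583e-04] 6.925 [ 0.46645192 -1.9986427   1.93925512]
top 340 [[0.4781, -0.1334, 0.0366], [0.5172, -0.0677, 0.0434]]
side 288 [[0.4752, -0.1532, 0.0382], [0.512, -0.0662, 0.0434]]
```

>>> {"op": "arm_command", "data": {"offset": [[3,0,0],[6,0,0],[9,0,0],[12,0,0],[14,0,0]], "rotation": [[0,0,0],[0,0,0],[0,0,0],[0,0,0],[0,0,0]], "gripper": [0,0,0,0,0]}}

```text
clock: 7.65
position: [0.4968, -0.1521, -0.0005]
ee_rot: [[0.027, 1.0, -0.0], [1.0, -0.027, 0.0], [0.0, -0.0, -1.0]]
ft_force: [0.3, -1.3, -0.8]
finger_gap: 0.002
finger_force: 0.4
```

>>> {"op": "arm_command", "data": {"offset": [[1,0,0],[2,0,0],[3,0,0],[4,0,0],[5,0,0]], "rotation": [[0,0,0],[0,0,0],[0,0,0],[0,0,0],[0,0,0]], "gripper": [0,0,0,0,0]}}

```text
clock: 8.28
position: [0.4969, -0.1474, -0.0004]
ee_rot: [[0.027, 1.0, -0.0], [1.0, -0.027, -0.0], [-0.0, -0.0, -1.0]]
ft_force: [-0.9, -0.1, -0.3]
finger_gap: -0.004
finger_force: 0.4
```

>>> {"op": "arm_command", "data": {"offset": [[1,0,0],[2,0,0],[3,0,0]], "rotation": [[0,0,0],[0,0,0],[0,0,0]], "gripper": [0,0,0]}}

```text
clock: 8.65
position: [0.497, -0.1444, -0.0004]
ee_rot: [[0.027, 1.0, -0.0], [1.0, -0.027, 0.0], [0.0, -0.0, -1.0]]
ft_force: [-0.6, -0.1, -0.1]
finger_gap: 0.001
finger_force: 0.4
```

Run:
```python
from h import *
s=robot.state();print(s["position"],s["clock"],s["ft_force"])
for n in("top","side"):
    c=robot.read_camera(n);P=cloud(c)
    R=(abs(P[...,0]-.495)<.03)&(abs(P[...,1]+.09)<.08)&(abs(P[...,2]-.04)<.004)&(c["img"].min(-1)>140)
    q=P[R];print(n,len(q),np.percentile(q,[1,99],axis=0).round(4).tolist() if len(q) else 0)
```

```text
[ 4.97028517e-01 -1.44396850e-01 -4.05217132e-04] 8.65 [-0.58423823 -0.08949423 -0.10810297]
top 137 [[0.4788, -0.0947, 0.0368], [0.5187, -0.0461, 0.043]]
side 190 [[0.4761, -0.132, 0.0383], [0.5108, -0.0484, 0.0437]]
```

>>> {"op": "arm_command", "data": {"offset": [[1,0,0],[2,0,0],[3,0,0]], "rotation": [[0,0,0],[0,0,0],[0,0,0]], "gripper": [0,0,0]}}

```text
clock: 9.12
position: [0.4971, -0.1414, -0.0004]
ee_rot: [[0.027, 1.0, 0.0], [1.0, -0.027, -0.0], [-0.0, 0.0, -1.0]]
ft_force: [-0.1, -0.6, 0.4]
finger_gap: -0.001
finger_force: 0.5
```

>>> {"op": "arm_command", "data": {"offset": [[1,0,0],[2,0,0],[3,0,0]], "rotation": [[0,0,0],[0,0,0],[0,0,0]], "gripper": [0,0,0]}}

```text
clock: 9.5
position: [0.4973, -0.1387, -0.0004]
ee_rot: [[0.027, 1.0, 0.0], [1.0, -0.027, -0.001], [-0.001, 0.0, -1.0]]
ft_force: [0.6, -4.7, -0.5]
finger_gap: -0.001
finger_force: 2.3
```

>>> {"op": "arm_command", "data": {"offset": [[0.5,0,0],[0.5,0,0]], "rotation": [[0,0,0],[0,0,0]], "gripper": [0,0]}}

```text
clock: 9.75
position: [0.4975, -0.1387, -0.0003]
ee_rot: [[0.027, 1.0, 0.0], [1.0, -0.027, -0.001], [-0.001, 0.0, -1.0]]
ft_force: [-0.0, -4.3, 0.0]
finger_gap: 0.003
finger_force: 2.5
```

>>> {"op": "arm_command", "data": {"offset": [[0.5,0,0],[1,0,0]], "rotation": [[0,0,0],[0,0,0]], "gripper": [0,0]}}

```text
clock: 10.0
position: [0.4977, -0.1387, -0.0001]
ee_rot: [[0.028, 1.0, 0.001], [1.0, -0.028, -0.003], [-0.003, 0.001, -1.0]]
ft_force: [0.2, -10.7, -0.9]
finger_gap: -0.003
finger_force: 5.2
```

Pushing further raised the force to 10.7 N with no motion, so the mould piece is against the stop. Withdrawing.

>>> {"op": "arm_command", "data": {"offset": [[-12,0,0],[-40,0,0],[-40,0,-60],[-40,0,-120],[-40,0,-180]], "rotation": [[0,0,0],[0,0,0],[0,0,0],[0,0,0],[0,0,0]], "gripper": [0,0,0,0,0]}}

```text
clock: 10.62
position: [0.4957, -0.1769, 0.1814]
ee_rot: [[0.027, 1.0, -0.0], [1.0, -0.027, 0.001], [0.001, -0.0, -1.0]]
ft_force: [1.0, -0.4, 0.5]
finger_gap: 0.003
finger_force: 0.0
```

>>> {"op": "arm_command", "data": {"offset": [[55,2,-20],[110,2,-20],[165,2,-20],[220,2,-20],[270,2,-20]], "rotation": [[0,0,0],[0,0,0],[0,0,0],[0,0,0],[0,0,0]], "gripper": [0,0,0,0,0]}}

```text
clock: 11.25
position: [0.5051, 0.0948, 0.1996]
ee_rot: [[0.027, 1.0, -0.0], [1.0, -0.027, 0.001], [0.001, -0.0, -1.0]]
ft_force: [0.7, 0.4, -0.0]
finger_gap: -0.001
finger_force: 0.0
```

>>> {"op": "arm_command", "data": {"offset": [[0,0,0]], "rotation": [[0,0,0]], "gripper": [0]}}

```text
clock: 11.38
position: [0.5049, 0.0958, 0.1995]
ee_rot: [[0.023, 1.0, -0.001], [1.0, -0.023, 0.002], [0.002, -0.001, -1.0]]
ft_force: [-0.5, -0.5, 0.2]
finger_gap: -0.006
finger_force: 0.0
```

Run:
```python
from h import *
s=robot.state();print(s["position"],s["clock"],s["ft_force"])
c=robot.read_camera("side");P=cloud(c);w=robot.read_camera("wrist");t=robot.read_camera("top");T=cloud(t)
save("c6.png",np.hstack([cv2.resize(c["img"][200:380,190:370],(390,390),interpolation=3),cv2.resize(w["img"],(400,390))]))
for n,Q,c in(("side",P,c),("top",T,t)):
    R=(abs(Q[...,0]-.495)<.03)&(abs(Q[...,1]+.09)<.08)&(abs(Q[...,2]-.04)<.004)&(c["img"].min(-1)>140)
    q=Q[R];print(n,len(q),np.percentile(q,[1,99],axis=0).round(4).tolist() if len(q) else 0)
y0=s["position"][1]
for y in np.arange(y0-.03,y0+.04,.005):
    k=(abs(P[...,0]-.5)<.02)&(abs(P[...,1]-y)<.0025)&(P[...,2]>.175)
    h=(abs(P[...,0]-.5)<.02)&(abs(P[...,1]-y)<.0025)&(P[...,2]<.175)
    print(round(y,3),k.sum(),k.sum() and np.round(np.sort(P[k][:,2])[:4],3),k.sum() and np.round(np.median(P[k][:8,0]),3),"hand",h.sum() and np.round(P[h][:,2].max(),3))
```

```text
[0.50489336 0.09584635 0.19946115] 11.375 [-0.51086678 -0.50864337  0.162478  ]
side 0 0
top 15 [[0.4812, -0.1272, 0.0364], [0.5191, -0.039, 0.0425]]
0.066 0 0 0 hand 0.106
0.071 0 0 0 hand 0.111
0.076 0 0 0 hand 0.116
0.081 0 0 0 hand 0.122
0.086 10 [0.271 0.272 0.272 0.274] 0.509 hand 0.126
0.091 29 [0.233 0.233 0.236 0.24 ] 0.508 hand 0.133
0.096 35 [0.232 0.234 0.24  0.243] 0.508 hand 0.138
0.101 154 [0.223 0.225 0.227 0.227] 0.498 hand 0.142
0.106 467 [0.223 0.223 0.224 0.225] 0.486 hand 0.148
0.111 309 [0.264 0.265 0.266 0.266] 0.516 hand 0.153
0.116 205 [0.291 0.291 0.313 0.313] 0.518 hand 0.158
0.121 171 [0.375 0.38  0.394 0.394] 0.505 hand 0.164
0.126 883 [0.35  0.35  0.351 0.351] 0.481 hand 0.168
0.131 2810 [0.349 0.35  0.351 0.351] 0.514 hand 0.171
```

View pics/c6.png

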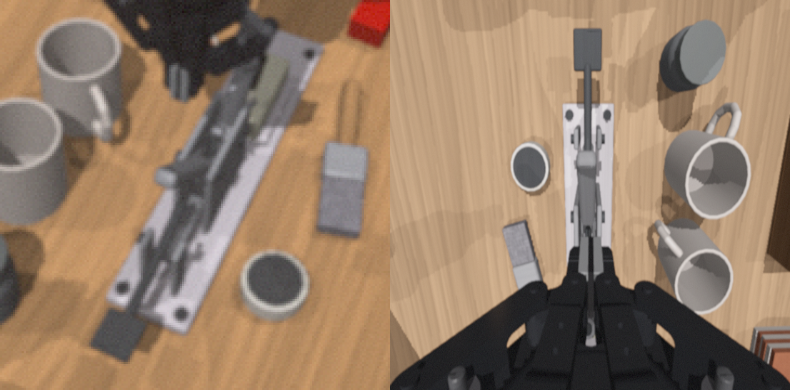

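Wrist view: handle lies along the tool centreline, with the release pad at (588,48). The side view shows the mould piece under the jaw at (268,90). Now down onto the handle.

>>> {"op": "arm_command", "data": {"offset": [[7,-3,25],[14,-3,48],[15,-3,58],[17,-3,64],[20,-3,68]], "rotation": [[0,0,0],[0,0,0],[0,0,0],[0,0,0],[0,0,0]], "gripper": [0,0,0,0,0]}}

```text
clock: 12.15
position: [0.5034, 0.1125, 0.132]
ee_rot: [[0.028, 1.0, 0.001], [1.0, -0.028, -0.0], [-0.0, 0.001, -1.0]]
ft_force: [-1.9, -0.7, 3.5]
finger_gap: 0.002
finger_force: 1.5
```

>>> {"op": "arm_command", "data": {"offset": [[5,0,4],[9,0,8],[12,0,11],[15,0,15],[17,0,19]], "rotation": [[0,0,0],[0,0,0],[0,0,0],[0,0,0],[0,0,0]], "gripper": [0,0,0,0,0]}}

```text
clock: 12.78
position: [0.5038, 0.1302, 0.1129]
ee_rot: [[0.027, 1.0, 0.001], [1.0, -0.027, 0.0], [0.0, 0.001, -1.0]]
ft_force: [-2.4, -2.4, 10.5]
finger_gap: -0.0
finger_force: 5.4
```

>>> {"op": "arm_command", "data": {"offset": [[2,0,5],[4,0,9],[6,0,13],[7,0,16],[8,0,19]], "rotation": [[0,0,0],[0,0,0],[0,0,0],[0,0,0],[0,0,0]], "gripper": [0,0,0,0,0]}}

```text
clock: 13.4
position: [0.5039, 0.1385, 0.094]
ee_rot: [[0.027, 1.0, 0.001], [1.0, -0.027, 0.001], [0.001, 0.001, -1.0]]
ft_force: [-1.2, -1.2, 7.7]
finger_gap: -0.003
finger_force: 3.7
```

>>> {"op": "arm_command", "data": {"offset": [[1,0,3],[2,0,6],[2,0,8],[2,0,10]], "rotation": [[0,0,0],[0,0,0],[0,0,0],[0,0,0]], "gripper": [0,0,0,0]}}

```text
clock: 13.9
position: [0.5035, 0.1402, 0.0833]
ee_rot: [[0.027, 1.0, -0.0], [1.0, -0.027, 0.0], [0.0, -0.0, -1.0]]
ft_force: [-0.3, -0.1, 1.0]
finger_gap: -0.0
finger_force: 0.0
```

>>> {"op": "arm_command", "data": {"offset": [[0,0,-10],[0,0,-60],[0,0,-100],[0,0,-100]], "rotation": [[0,0,0],[0,0,0],[0,0,0],[0,0,0]], "gripper": [0,0,0,0]}}

```text
clock: 14.4
position: [0.5059, 0.1403, 0.1872]
ee_rot: [[0.027, 1.0, 0.006], [1.0, -0.027, 0.001], [0.001, 0.006, -1.0]]
ft_force: [0.2, -0.2, 0.1]
finger_gap: -0.004
finger_force: 0.0
```

Run:
```python
from h import *
s=robot.state();print(s["position"],s["clock"],s["ft_force"])
for n in("side","top","wrist"):
    c=robot.read_camera(n);P=cloud(c);print(n)
    for y in np.arange(.07,.24,.008):
        h=(abs(P[...,0]-.502)<.02)&(abs(P[...,1]-y)<.003)&(P[...,2]<.175)
        if h.sum():
            q=P[h];z=np.percentile(q[:,2],98);a=q[q[:,2]>z-.004];print("%.3f z%.3f x%.3f"%(y,z,np.median(a[:,0])),end="; ")
    k=(abs(P[...,0]-.495)<.01)&(P[...,1]<-.045)&(P[...,1]>-.09)
    if k.sum(): print("\nnatch/jaw",np.round(np.percentile(P[k][:,2],[5,50,95]),4))
    if n=="side": save("c7.png",cv2.resize(c["img"][200:380,190:370],(540,540),interpolation=3))
```

```text
[0.50586182 0.14027728 0.18721972] 14.4 [ 0.16296215 -0.23241903  0.10283987]
side
0.070 z0.102 x0.500; 0.078 z0.102 x0.498; 0.086 z0.101 x0.500; 0.094 z0.101 x0.499; 0.102 z0.101 x0.501; 0.110 z0.101 x0.500; 0.118 z0.101 x0.498; 0.126 z0.102 x0.499; 0.134 z0.101 x0.500; 0.142 z0.100 x0.499; 0.150 z0.101 x0.500; 0.158 z0.101 x0.502; 0.166 z0.100 x0.502; 0.174 z0.070 x0.502; 0.182 z0.069 x0.501; 0.190 z0.069 x0.501; 0.198 z0.067 x0.503; 0.206 z0.066 x0.502; 0.214 z0.066 x0.501; 0.222 z0.066 x0.501; 0.230 z0.066 x0.502; 0.238 z0.004 x0.502; 
natch/jaw [0.0408 0.0909 0.1065]
top
0.070 z0.102 x0.501; 0.078 z0.102 x0.502; 0.086 z0.101 x0.501; 0.094 z0.101 x0.501; 0.102 z0.101 x0.502; 0.110 z0.101 x0.503; 0.118 z0.101 x0.503; 0.126 z0.101 x0.503; 0.134 z0.101 x0.502; 0.142 z0.101 x0.502; 0.150 z0.101 x0.502; 0.158 z0.101 x0.504; 0.166 z0.099 x0.502; 0.174 z0.071 x0.501; 0.182 z0.068 x0.504; 0.190 z0.001 x0.494; 0.198 z0.003 x0.489; 
natch/jaw [0.0386 0.0499 0.1048]
wrist
0.070 z0.011 x0.520; 0.078 z0.074 x0.486; 0.086 z0.012 x0.514; 0.094 z0.012 x0.514; 0.102 z0.100 x0.501; 0.110 z0.100 x0.501; 0.118 z0.100 x0.501; 0.126 z0.100 x0.501; 0.134 z0.100 x0.501; 0.142 z0.100 x0.501; 0.150 z0.100 x0.502; 0.158 z0.100 x0.502; 0.166 z0.100 x0.502; 0.174 z0.070 x0.502; 0.182 z0.069 x0.502; 0.190 z0.068 x0.502; 0.198 z0.067 x0.503; 0.206 z0.065 x0.502; 0.214 z0.065 x0.503; 0.222 z0.065 x0.503; 0.230 z0.065 x0.503; 0.238 z0.064 x0.495;
```

View pics/c7.png

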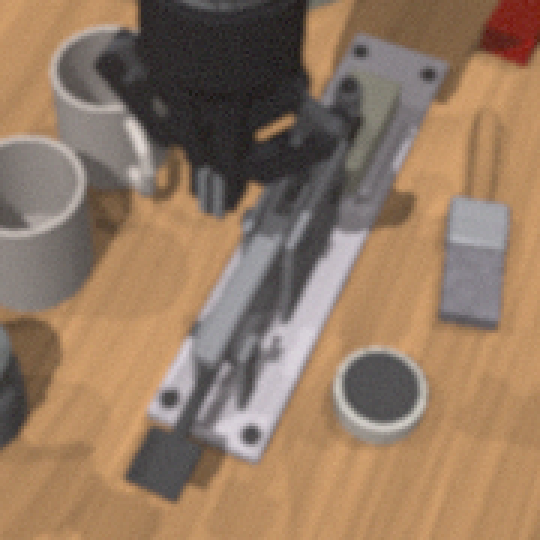

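The side crop shows the handle lying level and locked along (230,300), with the jaw on the natch at (348,95) and the release pad at (163,463). Now the release pad.

>>> {"op": "arm_command", "data": {"offset": [[50,-2,0],[84,-3,15],[84,-3,75],[84,-3,120],[84,-3,136]], "rotation": [[0,0,0],[0,0,0],[0,0,0],[0,0,0],[0,0,0]], "gripper": [0,0,0,0,0]}}

```text
clock: 15.18
position: [0.5001, 0.2233, 0.0443]
ee_rot: [[0.027, 1.0, -0.006], [1.0, -0.027, -0.002], [-0.002, -0.006, -1.0]]
ft_force: [-0.1, 0.5, -0.1]
finger_gap: 0.004
finger_force: 0.0
```

>>> {"op": "arm_command", "data": {"offset": [[0,0,4],[0,0,8],[0,0,12],[0,0,16]], "rotation": [[0,0,0],[0,0,0],[0,0,0],[0,0,0]], "gripper": [0,0,0,0]}}

```text
clock: 15.68
position: [0.5039, 0.2241, 0.0324]
ee_rot: [[0.027, 1.0, 0.002], [1.0, -0.027, 0.0], [0.0, 0.002, -1.0]]
ft_force: [0.5, -0.3, 1.0]
finger_gap: -0.004
finger_force: 0.3
```

>>> {"op": "arm_command", "data": {"offset": [[0,0,3],[0,0,6],[0,0,9],[0,0,11]], "rotation": [[0,0,0],[0,0,0],[0,0,0],[0,0,0]], "gripper": [0,0,0,0]}}

```text
clock: 16.18
position: [0.5029, 0.224, 0.0203]
ee_rot: [[0.027, 1.0, -0.0], [1.0, -0.027, -0.0], [-0.0, -0.0, -1.0]]
ft_force: [-0.3, -0.5, 0.7]
finger_gap: 0.002
finger_force: 0.4
```

```bash
cat > chk.py <<'E'
from h import *
s=robot.state();print(s["position"],s["clock"],s["ft_force"])
for n in("side","top"):
    c=robot.read_camera(n);P=cloud(c);print("\n"+n)
    for y in np.arange(.07,.24,.012):
        h=(abs(P[...,0]-.502)<.02)&(abs(P[...,1]-y)<.003)&(P[...,2]<.175)
        if h.sum():
            q=P[h];z=np.percentile(q[:,2],98);print("%.3f z%.3f"%(y,z),end="; ")
    R=(abs(P[...,0]-.495)<.03)&(abs(P[...,1]+.09)<.08)&(abs(P[...,2]-.04)<.004)&(c["img"].min(-1)>130)
    if R.sum():print("block",R.sum(),np.percentile(P[R],[1,99],axis=0).round(4).tolist())
    for y in np.arange(-.075,-.03,.003):
        h=(abs(P[...,0]-.4955)<.004)&(abs(P[...,1]-y)<.0015)&(P[...,2]<.06)
        if h.sum():print("%.3f z%.4f n%d"%(y,np.median(P[h][:,2]),h.sum()),end="; ")
    save("e_%s_%d.png"%(n,s["clock"]*100),cv2.resize(c["img"][200:380,190:370] if n=="side" else c["img"][200:330,140:360],(540,400),interpolation=3))
E
python3 chk.py
```

```text
[0.50289646 0.22398059 0.02033621] 16.175 [-0.25509327 -0.46978222  0.70036254]

side
0.070 z0.111; 0.082 z0.123; 0.094 z0.133; 0.106 z0.146; 0.118 z0.155; 0.130 z0.166; 0.142 z0.075; 0.154 z0.011; 0.202 z0.003; 0.214 z0.003; 0.226 z0.097; 0.238 z0.135; block 239 [[0.4754, -0.1277, 0.0383], [0.5016, -0.0415, 0.0434]]
-0.075 z0.0393 n2; -0.072 z0.0409 n5; -0.069 z0.0406 n3; -0.066 z0.0410 n2; -0.063 z0.0418 n2; -0.060 z0.0455 n2; -0.057 z0.0452 n3; -0.054 z0.0439 n1; 
top
0.070 z0.112; 0.082 z0.124; 0.094 z0.135; 0.106 z0.149; 0.118 z0.161; 0.130 z0.169; 0.142 z0.075; 0.154 z0.066; 0.166 z0.062; 0.178 z0.058; 0.190 z0.174; 0.202 z0.047; 0.214 z0.093; 0.226 z0.053; 0.238 z0.002; -0.075 z0.0393 n1; -0.072 z0.0390 n1; -0.069 z0.0405 n1; -0.063 z0.0388 n2; -0.060 z0.0397 n1; -0.057 z0.0401 n1; -0.054 z0.0398 n2; -0.051 z0.0416 n1; -0.048 z0.0414 n2; -0.045 z0.0371 n1; -0.042 z0.0395 n2; -0.039 z0.0370 n3; -0.036 z0.0379 n2; -0.033 z0.0357 n2;
```

The handle sprang open, the natch stands about 3 mm proud, and the block is unmoved. Lifting clear.

>>> {"op": "arm_command", "data": {"offset": [[2,0,-8],[6,0,-18],[12,0,-28],[20,0,-60],[40,0,-110]], "rotation": [[0,0,0],[0,0,0],[0,0,0],[0,0,0],[0,0,0]], "gripper": [0,0,0,0,0]}}

```text
clock: 16.9
position: [0.5031, 0.2638, 0.1312]
ee_rot: [[0.028, 1.0, -0.002], [1.0, -0.028, -0.001], [-0.001, -0.002, -1.0]]
ft_force: [0.0, 1.0, 0.1]
finger_gap: 0.003
finger_force: 0.0
```

>>> {"op": "arm_command", "data": {"offset": [[0,0,-40],[0,0,-60],[0,0,-60]], "rotation": [[0,0,0],[0,0,0],[0,0,0]], "gripper": [0,0,0]}}

```text
clock: 17.27
position: [0.5051, 0.2648, 0.1927]
ee_rot: [[0.027, 1.0, 0.003], [1.0, -0.027, 0.001], [0.001, 0.003, -1.0]]
ft_force: [-0.4, -0.2, -0.4]
finger_gap: -0.004
finger_force: 0.0
```

```bash
python3 chk.py; ls pics | tail -4
python3 -c "
import cv2,numpy as np,glob
f=sorted(glob.glob('pics/e_*'));print(f)
cv2.imwrite('pics/fin.png',np.vstack([cv2.resize(cv2.imread(x),(400,296)) for x in (f[1],f[3])]))"
```

```text
[0.50505288 0.2647882  0.1927329 ] 17.275 [-0.39594545 -0.20227967 -0.44590601]

side
0.070 z0.110; 0.082 z0.122; 0.094 z0.136; 0.106 z0.147; 0.118 z0.160; 0.130 z0.170; 0.142 z0.133; 0.154 z0.013; 0.166 z0.069; 0.178 z0.071; 0.190 z0.069; 0.202 z0.067; 0.214 z0.066; 0.226 z0.065; 0.238 z0.004; block 91 [[0.4791, -0.1284, 0.0383], [0.5012, -0.0442, 0.0427]]
-0.075 z0.0407 n1; -0.072 z0.0404 n5; -0.069 z0.0412 n3; -0.066 z0.0414 n2; -0.063 z0.0432 n3; -0.060 z0.0437 n3; -0.057 z0.0448 n2; 
top
0.070 z0.111; 0.082 z0.124; 0.094 z0.135; 0.106 z0.148; 0.118 z0.161; 0.130 z0.169; 0.142 z0.076; 0.154 z0.070; 0.166 z0.070; 0.178 z0.069; 0.190 z0.068; 0.202 z0.066; 0.214 z0.065; 0.226 z0.065; 0.238 z0.003; -0.075 z0.0418 n1; -0.072 z0.0390 n2; -0.063 z0.0403 n2; -0.060 z0.0412 n1; -0.057 z0.0397 n1; -0.054 z0.0390 n2; -0.051 z0.0396 n1; -0.048 z0.0408 n2; -0.045 z0.0388 n1; -0.042 z0.0390 n1; -0.039 z0.0384 n4; -0.036 z0.0382 n2; -0.033 z0.0382 n2; side3.png
top1.png
top2.png
top3.png
['pics/e_side_1617.png', 'pics/e_side_1727.png', 'pics/e_top_1617.png', 'pics/e_top_1727.png']
```

View pics/fin.png

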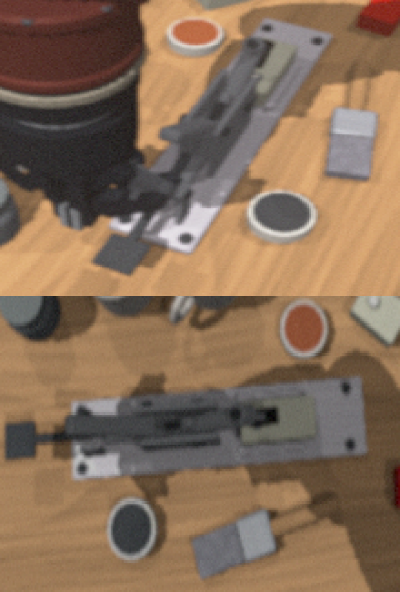

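The pliers are open, with the handle raised at (90,425) in the lower picture. The release pad is back at rest at (20,440), and the block is under the jaw at (280,418) against the stop. Nothing else has moved, so I'm handing in.

```bash
python3 -c "
from bench import robot
print(robot.close_job())"
```

```text
the job is handed in; nothing more can be done
None
```

The job is handed in: the mould piece rests against the stop, the handle locked and pressed the natch home, and the release lever sprang the pliers open. The highest forces I read were 10.7 N on the plaster and 10.5 N on the pliers, and it took about 17 s.

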